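# Open the push-and-turn cap of the record cleaner

### The job

Lift the loose lid off the canister by its knob and set it down flat, knob up, in the middle of the round cork inlay. Then open the cleaner bottle that stands in the canister: press its safety cap down, keep it pressed while you turn it about a fifth of a turn counter-clockwise, and lift it off. Finish still holding the cap upright in the gripper, about 6 cm straight above the bottle's mouth; leave all the other things where they are.

Things in the scene. Friction and masses are not known exactly. Their poses are not given: they have to be found in the camera images.
- canister: (All sizes here are in mm.) Upright round clear acrylic canister, fixed, outer diameter 152, inner 144, rim 150 above the plank. A bottle (64 diameter up to 75 high, then a shoulder sloping to a 26 diameter neck) is fixed in its middle and cannot turn; 47 of free space surrounds the cap. Origin: centre of the canister's underside, on the plank; z up.
- bottle_mouth (a point): Centre of the bottle's mouth (top of the neck), on the canister's axis, 124 above the plank.
- cap: Round white ribbed push-and-turn cap on the bottle: outer diameter 50, height 33, 30 g. Origin: centre of its underside, z up. Locked, its underside is 103 and its top 136 above the plank (14 below the canister's rim), its x axis along the canister's. Any grasp yaw will do. Once free it lifts straight up and is clear of the neck after 25.
- cap_top (a point): Centre of the cap's top face, 33 above its underside. A spring pushes the cap up with 5.6 N plus 0.7 N per mm pressed; it bottoms at 8. Three lugs stop it turning until it is pressed more than 4 (press 5 to 7). Kept pressed, it turns counter-clockwise seen from above: free to lift from 50 degrees on, hard stop at 92 (still free there). Aim for about 72.
- lid: Loose flat round grey lid, lying on the canister's rim: a disc of 160 diameter, 5 thick, over a plug of 136 diameter, 6 deep, that drops into the canister; about 0.22 kg. Origin: centre of the plug's underside, z up (144 above the plank at the start, 2 when it stands on the cork). Its top face is 11 above the origin.
- lid_knob (a point): Middle of the lid's aluminium knob: an upright cylinder, 26 diameter and 36 tall, in the middle of the lid's top, from 11 to 47 above the lid's origin; this point lies 35 above the origin, 24 above the lid's top face.
- cork: Round cork inlay in the oak plank, fixed, 230 diameter, its top 2 above the plank; origin at its centre, at plank height. It is empty at the start.
- headshell: Bystander, leave alone: small black headshell, 60 x 22 x 10; origin under its middle.
- cartridge: Bystander, leave alone: white cartridge, 40 x 17 x 15; origin under its middle.
- loupe: Bystander, leave alone: stylus loupe, upright glass cylinder with black rings, 34 diameter, 36 tall; origin under its middle.
- hex_key: Bystander, leave alone: L-shaped steel hex key lying flat, 77 x 30, 6 thick; origin near the middle of its long leg.
- puck: Bystander, leave alone: brass record weight with a small grip on top, 52 diameter, 38 tall; origin under its middle.
- brush: Bystander, leave alone: record brush with wooden back, 75 x 22 x 24; origin under its middle.
- screwdriver: Bystander, leave alone: screwdriver, 160 long, lying at the back.
Not all that is in view belongs to the job. Leave any blue, orange or pink look-alike of the lid alone.

How it is judged:
By the outcome, as a careful person would: the job done as asked, in the order asked, and still so for the second after the job is handed in, while the arm keeps its last pose, push and grip.
It also fails if it takes over 58 s, if anything falls off the work surface, if the arm or the gripper's body presses on something with over 40 N, if the wrist force passes 120 N, or if a joint passes its speed limit or range.

### The arm

A 6-joint arm with a two-finger parallel gripper is mounted at the origin on the work surface. World frame = base frame: x ahead of the robot, y to its left, z up, the work surface at z = 0. Lengths are in m, angles in rad, forces in N, time in s.
With the tool pointing down it reaches from about 0.275 to 1 m from the base axis. Payload 8.4 kg.
Tool frame: the origin (TCP) lies midway between the tips of the shut fingers; the grasp point (between the pads) lies 19 mm behind it; x points along the fingers, y is the direction in which the jaws open and shut, and the axes are right-handed (so a half turn about x gives the same grasp; the last joint's range is limited). The gripper opens to 85 mm and grips with 20 to 120 N. Pads are 22 mm wide; open, the fingers measure 114 mm over their backs; the gripper's body (76 mm by 85 mm) begins 54 mm behind the grasp point. The pads swing forward as they close: fully open they stand 13 mm farther back than shut.
Start: joints at [-1.133, 0.353, 1.633, -0, 1.155, -0.002], TCP at [0.266, -0.566, 0.231] pointing down, gripper open.
Joint ranges: [-2.63, 2.63], [-0.92, 2.1], [0.06, 2.66], [-1.3, 4.44], [0, 2.69], [-3.02, 3.02]. Speed limits (rad/s): [2.22, 2.22, 2.79, 3.14, 3.14, 3.14].

### API

Orientations are given as a unit quaternion [w, x, y, z].
In Python, from station import env gives the robot as it stands.
- The arm moves only by the tool send_rows, never from a script. Its argument "motion" is a list of rows, each an object with "claw": the opening, from 0 (shut) to 1 (fully open); "delta_pos": the shift along the tool's x, y, z in m, a list of three; "turn": the turn about the tool's x in rad. In form: [{"claw": claw, "delta_pos": [dx, dy, dz], "turn": turn}, ...]. A call has 1 to 10 rows; each row is the pose to reach, as a shift and turn from the pose commanded when the call began, along the tool's axes at that moment; what a row does not reach only later rows make up. A row lasts 1/12 s, in which the tool goes at most 41.7 mm and 7.16 degrees, less where a joint would pass 70% of its speed; a pose out of reach is approached as far as the arm can. A call with a gripper value outside its range is refused whole. The fingers move at their own pace and stop on an object; "force" is the grip in N (left out, the last holds). Time passes only in rows, so rows that repeat a pose let the fingers close. It gives the time, the measured TCP pose, the force and the opening at its end, in the units of the state.
- env.read_state(): the state, without advancing time (a new reading comes with each control period).
- env.get_image(name): name is "scene" or "top" or "wrist"; returns the picture (420x560x3 uint8, red, green, blue); there is no depth.
- env.calibration(name): a dict with "mtx" (3x3 intrinsics, pixels), "camera_from_world" (4x4, takes a point from world to camera coordinates). Camera axes: x right, y down, z forward; pixel columns grow to the right and rows downward; lengths in m; the calibration is good to about 2 mm. A picture is of the moment at which its call begins: read the wrist's pose just before it. calibration takes no time and is no camera call; for the wrist camera it gives the pose at the moment of the call.
- env.close_job(): hands the job in, once; it reports no verdict.
The state is a dict: "t": time; "joint_positions": joint angles; "qvel": joint speeds; "tau": joint torques, N m; "position": TCP position; "tcp_rot": TCP orientation; "ft_force": force on the tool from outside, world axes, zero at the start; "moment": the same for the moment, N m; "grip_width": finger opening in m.
Only numpy, scipy, OpenCV 4.12 (cv2) and the standard library are available. Lean on these libraries where they do the work, as an engineer would, in place of code of your own. Each camera call takes 0.05 s, during which the arm holds its last target.

## Working session

There is one attempt and no reset: what is moved stays moved. The work goes in short steps, Python scripts to look and compute and a tool call to move; the robot and the scene stay as the last step left them, time stands still between calls to the robot, and variables do not carry over. Pictures are saved under pics/ and viewed, and the job is handed in when it is done.

Besides the shell and the picture viewer there is one more tool, called after "Call:" as name([rows], argument=value, ...), one row to a line, values as JSON. send_rows: Moves the arm, as the interface text tells. Its arguments: {"type":"object","properties":{"motion":{"type":"array","items":{"type":"object","properties":{"claw":{"type":"number"},"delta_pos":{"type":"array","items":{"type":"number"}},"turn":{"type":"number"}}}},"force":{"type":"number"}},"required":["motion"]}

```bash
ls; mkdir -p pics; python3 - <<'E'
from station import env
import cv2
print(env.read_state())
for n in ("scene","top","wrist"):
    im=env.get_image(n); cv2.imwrite(f"pics/a_{n}.png",im[:,:,::-1])
    c=env.calibration(n); print(n,c)
E
```

```text
pics
{'t': 0.0, 'joint_positions': array([-1.13340007e+00,  3.53693395e-01,  1.63416482e+00, -2.11417603e-05,
        1.15516887e+00, -2.42304288e-03]), 'qvel': array([ 0.00018086, -0.00231393,  0.00117268,  0.00172233, -0.00084345,
       -0.00061989]), 'tau': array([ 1.68668164e-03, -6.05226517e+01, -3.42069876e+01,  1.79684293e-04,
        9.53505398e-03,  1.19210677e-05]), 'position': array([ 0.26588479, -0.56508595,  0.23052028]), 'tcp_rot': array([-0.15375848, -0.6899607 , -0.15474593,  0.69019291]), 'ft_force': array([0.14013168, 0.30264437, 0.79862872]), 'moment': array([-0.00559078, -0.00157324,  0.01488521]), 'grip_width': 0.08510217881379883}
scene {'mtx': array([[380.62607639,   0.        , 277.65741851],
       [  0.        , 380.62607639, 214.36149276],
       [  0.        ,   0.        ,   1.        ]]), 'camera_from_world': array([[-8.37237999e-01,  5.46838179e-01,  7.34247822e-04,
         3.73429486e-01],
       [ 4.24814505e-01,  6.51257646e-01, -6.28805307e-01,
        -1.74000019e-01],
       [-3.44332933e-01, -5.26147778e-01, -7.77562439e-01,
         1.35223798
[... 263 characters left out ...]
amera_from_world': array([[ 0.01840976, -0.99964129,  0.01945193,  0.04235109],
       [-0.99051526, -0.02088433, -0.13580637,  0.50368737],
       [ 0.13616389, -0.01676727, -0.99054442,  1.37526434],
       [ 0.        ,  0.        ,  0.        ,  1.        ]])}
wrist {'mtx': array([[357.75246155,   0.        , 282.8288467 ],
       [  0.        , 357.75246155, 206.91046127],
       [  0.        ,   0.        ,   1.        ]]), 'camera_from_world': array([[ 0.4251942 , -0.90510113, -0.00135468, -0.62322193],
       [-0.8645857 , -0.40660295,  0.29523822, -0.03647741],
       [-0.26777127, -0.12436234, -0.95542271,  0.38060371],
       [ 0.        ,  0.        ,  0.        ,  1.        ]])}
```

View pics/a_scene.png

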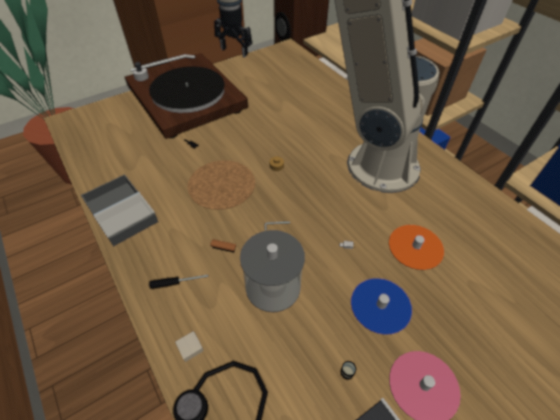

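View pics/a_top.png

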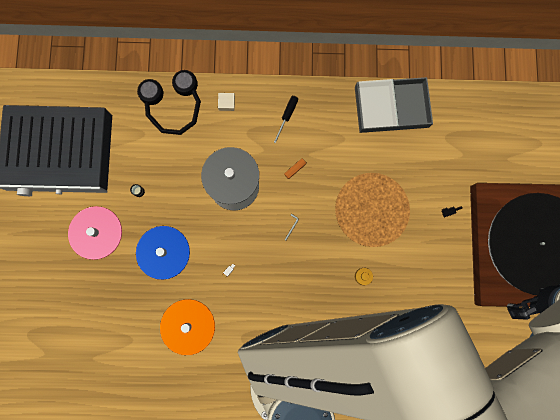

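View pics/a_wrist.png

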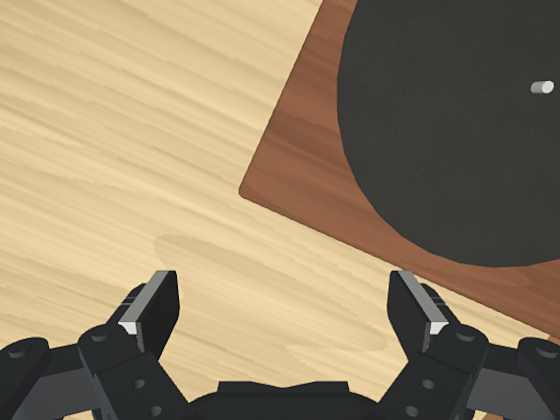

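Candidates for the lid: the grey disc on the canister (top 230,172 / scene 272,257), orange disc (top 187,327), blue (162,252), pink (95,232) and the turntable platter (542,243). By the description I choose the grey one on the canister. I'll check it in a close crop and measure.

```bash
cat > h.py <<'E'
import numpy as np, cv2
def ray(c,uv):
    K=np.array(c["mtx"]);T=np.array(c["camera_from_world"]);R=T[:3,:3]
    d=R.T@np.linalg.inv(K)@np.array([uv[0],uv[1],1.]);o=-R.T@T[:3,3]
    return o,d/np.linalg.norm(d)
def plane(c,uv,z):
    o,d=ray(c,uv);return o+d*(z-o[2])/d[2]
def tri(rs):
    A=np.zeros((3,3));b=np.zeros(3)
    for o,d in rs:
        P=np.eye(3)-np.outer(d,d);A+=P;b+=P@o
    x=np.linalg.solve(A,b);return x,[np.linalg.norm((np.eye(3)-np.outer(d,d))@(x-o)) for o,d in rs]
def proj(c,p):
    T=np.array(c["camera_from_world"]);q=T[:3,:3]@np.array(p)+T[:3,3];u=np.array(c["mtx"])@q;return u[:2]/u[2]
E
python3 - <<'E'
import cv2
a=cv2.imread("pics/a_top.png")[130:260,180:420];b=cv2.imread("pics/a_scene.png")[150:320,180:330]
a=cv2.resize(a,None,fx=3.3,fy=3.3,interpolation=cv2.INTER_NEAREST);cv2.imwrite("pics/c1.png",a)
b=cv2.resize(b,None,fx=3.5,fy=3.5,interpolation=cv2.INTER_NEAREST);cv2.imwrite("pics/c2.png",b)
E
```

```text
(no output)
```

View pics/c1.png

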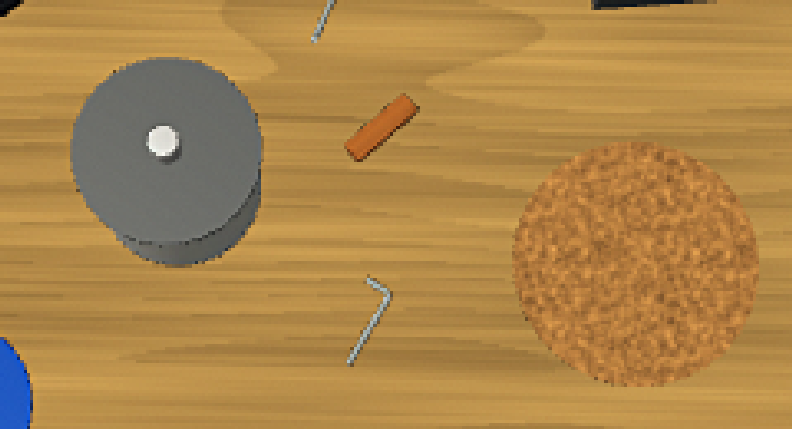

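View pics/c2.png

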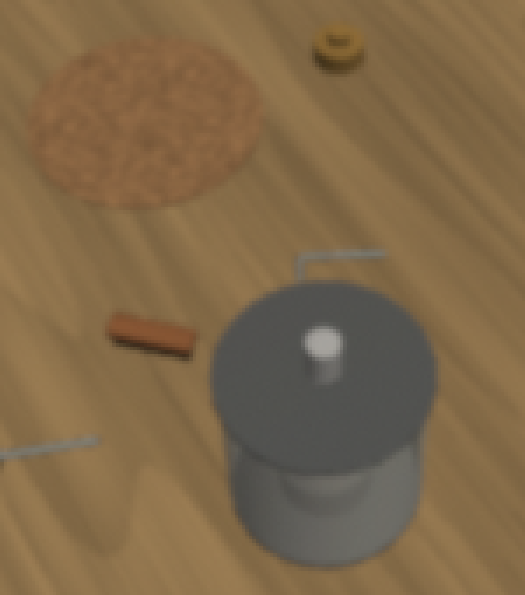

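The grey lid on the canister is confirmed: knob top at top (229.4,172.4) and scene (272,248). The cork is at top (372,209) and scene (222,185). Next: masks and triangulation.

```bash
python3 - <<'E'
from station import env
from h import *
ct,cs=env.calibration("top"),env.calibration("scene")
def big(m):
    n,l,s,c=cv2.connectedComponentsWithStats(m.astype(np.uint8));k=1+s[1:,4].argmax();return (l==k),c[k],s[k]
t=cv2.imread("pics/a_top.png");s=cv2.imread("pics/a_scene.png")
def roi(im,x0,y0,x1,y1):
    m=np.zeros(im.shape[:2],bool);m[y0:y1,x0:x1]=1;return m
# knob top
mt=(t.min(2)>170)&roi(t,200,145,260,200);ms=(s.min(2)>135)&roi(s,255,235,290,275)
_,kt,a=big(mt);_,ks,b=big(ms);print("knob",kt,a,ks,b)
x,r=tri([ray(ct,kt),ray(cs,ks)]);print(x,r)
# lid disc in top: grey low-sat
for nm,im,R in(("top",t,roi(t,195,140,265,215)),("scene",s,roi(s,235,228,310,310))):
    g=((im.max(2).astype(int)-im.min(2))<22)&R
    print(nm,big(g)[1:])
# cork: edges via blur of colour
for nm,im,R,c in(("top",t,(320,160,425,260),ct),("scene",s,(180,150,265,215),cs)):
    lab=cv2.cvtColor(im,cv2.COLOR_BGR2LAB).astype(int)
    x0,y0,x1,y1=R
    cx,cy=(372,209) if nm=="top" else (222,185)
    print(nm,"cork lab",lab[cy-10:cy+10,cx-10:cx+10].reshape(-1,3).mean(0),"wood",lab[y0:y0+8,x0:x0+8].reshape(-1,3).mean(0))
    A=cv2.GaussianBlur(lab[...,1].astype(np.float32),(0,0),1.5)
    ca=lab[cy-10:cy+10,cx-10:cx+10,1].mean();wa=lab[y0:y0+8,x0:x0+8,1].mean()
    m,cc,st=big((A>(ca+wa)/2)&roi(im,x0-5,y0-5,x1+5,y1+5))
    cnt=max(cv2.findContours(m.astype(np.uint8),cv2.RETR_EXTERNAL,cv2.CHAIN_APPROX_NONE)[0],key=len)
    P=np.array([plane(c,p,0.002) for p in cv2.convexHull(cnt)[:,0].astype(float)])
    (ox,oy),rr=cv2.minEnclosingCircle(P[:,:2].astype(np.float32))
    P2=np.array([plane(c,p,0.002) for p in cnt[:,0].astype(float)])[:,:2]
    q=np.linalg.lstsq(np.c_[2*P2,np.ones(len(P2))],(P2**2).sum(1),rcond=None)[0]
    print(nm,st,"enc",ox,oy,rr,"fit",q[:2],np.sqrt(q[2]+q[:2]@q[:2]))
E
```

```text
knob [228.57377049 172.        ] [225 168   9   9  61] [272.03508772 247.56140351] [268 244   9   8  57]
[0.58703264 0.19053144 0.19246065] [np.float64(0.0004347401957678382), np.float64(0.00043474019576787655)]
top (array([230.93031482, 177.951185  ]), array([ 202,  148,   57,   62, 2827], dtype=int32))
scene (array([272.1787119 , 269.22394297]), array([ 241,  231,   63,   79, 4068], dtype=int32))
top cork lab [141.115  143.9175 169.24  ] wood [153.96875  136.109375 169.03125 ]
top [ 335  173   75   74 4334] enc 0.5239788889884949 -0.23461700975894928 0.11498113721609116 fit [ 0.52423807 -0.23487001] 0.11309496016259665
scene cork lab [113.3275 138.0225 152.705 ] wood [121.921875 133.59375  152.53125 ]
scene [ 188  161   67   48 2550] enc 0.5215725302696228 -0.23545224964618683 0.11436459422111511 fit [ 0.52213046 -0.23471591] 0.11153934088958121
```

```bash
cat >> h.py <<'E'
from scipy.spatial.transform import Rotation as Ro
def R(s):
    q=np.array(s["tcp_rot"]);return Ro.from_quat(q[[1,2,3,0]]).as_matrix()
def delta(s,p):  # world target -> tool delta
    return R(s).T@(np.array(p)-s["position"])
E
python3 - <<'E'
from station import env
from h import *
s=env.read_state();print(R(s).round(4))
print(delta(s,[.266,-.566,.33]),delta(s,[.587,.1905,.33]))
ct,cs=env.calibration("top"),env.calibration("scene")
t=cv2.imread("pics/a_top.png");sc=cv2.imread("pics/a_scene.png")
# lid outline: rim points of grey mask, upper/left/right side only
for nm,im,c,R0,k in(("top",t,ct,(195,140,265,215),(228.6,177)),("scene",sc,cs,(235,228,310,310),(272,258))):
    x0,y0,x1,y1=R0
    m=np.zeros(im.shape[:2],np.uint8);m[y0:y1,x0:x1]=((im.max(2).astype(int)-im.min(2))<22)[y0:y1,x0:x1]
    cnt=max(cv2.findContours(m,cv2.RETR_EXTERNAL,cv2.CHAIN_APPROX_NONE)[0],key=len)[:,0].astype(float)
    cnt=cnt[cnt[:,1]<k[1]]
    P2=np.array([plane(c,p,0.155) for p in cnt])[:,:2]
    q=np.linalg.lstsq(np.c_[2*P2,np.ones(len(P2))],(P2**2).sum(1),rcond=None)[0]
    print(nm,q[:2],np.sqrt(q[2]+q[:2]@q[:2]))
E
```

```text
[[-5.000e-04  4.258e-01 -9.048e-01]
 [ 1.000e-03 -9.048e-01 -4.258e-01]
 [-1.000e+00 -1.100e-03  0.000e+00]]
[-0.09928751  0.00064462  0.00028548] [-0.09868215 -0.54719708 -0.61225215]
top [0.5876039  0.18982814] 0.07721512449424457
scene [0.58677929 0.19002566] 0.07671800215908622
```

Call:
send_rows([
  {"claw": 1, "delta_pos": [-0.04, 0, 0], "turn": 0},
  {"claw": 1, "delta_pos": [-0.08, -0.02, -0.02], "turn": 0},
  {"claw": 1, "delta_pos": [-0.099, -0.05, -0.055], "turn": 0},
  {"claw": 1, "delta_pos": [-0.099, -0.08, -0.09], "turn": 0},
  {"claw": 1, "delta_pos": [-0.099, -0.11, -0.12], "turn": 0},
  {"claw": 1, "delta_pos": [-0.099, -0.136, -0.152], "turn": 0},
  {"claw": 1, "delta_pos": [-0.099, -0.164, -0.183], "turn": 0},
  {"claw": 1, "delta_pos": [-0.099, -0.191, -0.214], "turn": 0},
  {"claw": 1, "delta_pos": [-0.099, -0.219, -0.245], "turn": 0},
  {"claw": 1, "delta_pos": [-0.099, -0.246, -0.275], "turn": 0},
], force=50)

```text
t: 0.98
position: [0.404, -0.2389, 0.3303]
tcp_rot: [0.154, 0.69, 0.154, -0.69]
ft_force: [0.7, 0.5, 0.3]
grip_width: 0.0855
```

Call:
send_rows([
  {"claw": 1, "delta_pos": [0, -0.301, -0.337], "turn": 0},
  {"claw": 1, "delta_pos": [0, -0.301, -0.337], "turn": 0},
  {"claw": 1, "delta_pos": [0, -0.301, -0.337], "turn": 0},
  {"claw": 1, "delta_pos": [0, -0.301, -0.337], "turn": 0},
  {"claw": 1, "delta_pos": [0, -0.301, -0.337], "turn": 0},
  {"claw": 1, "delta_pos": [0, -0.301, -0.337], "turn": 0},
  {"claw": 1, "delta_pos": [0, -0.301, -0.337], "turn": 0},
  {"claw": 1, "delta_pos": [0, -0.301, -0.337], "turn": 0},
  {"claw": 1, "delta_pos": [0, -0.301, -0.337], "turn": 0},
  {"claw": 1, "delta_pos": [0, -0.301, -0.337], "turn": 0},
])

```text
t: 1.82
position: [0.5671, 0.1448, 0.3301]
tcp_rot: [-0.154, -0.69, -0.154, 0.69]
ft_force: [-0.1, -1.2, -0.1]
grip_width: 0.0855
```

Call:
send_rows([
  {"claw": 1, "delta_pos": [0, 0, 0], "turn": 0},
  {"claw": 1, "delta_pos": [0, 0, 0], "turn": 0},
  {"claw": 1, "delta_pos": [0, 0, 0], "turn": 0},
])

```text
t: 2.07
position: [0.5665, 0.1425, 0.3297]
tcp_rot: [-0.155, -0.69, -0.154, 0.69]
ft_force: [0.5, 0.2, 0.1]
grip_width: 0.0857
```

```bash
python3 - <<'E'
from station import env
from h import *
s=env.read_state();c=env.calibration("wrist");im=env.get_image("wrist");cv2.imwrite("pics/w1.png",im[:,:,::-1])
print(s["t"],s["position"],s["joint_positions"]);print(R(s).round(4))
print(proj(c,[.587,.190,.191]),delta(s,[.587,.1903,.162]))
E
```

```text
2.0667 [0.56645048 0.14254394 0.32970629] [ 2.44183979e-01  2.11684681e-01  1.60489502e+00 -3.97880454e-04
  1.32636687e+00  1.37435436e+00]
[[-1.200e-03  4.266e-01 -9.044e-01]
 [-7.000e-04 -9.044e-01 -4.266e-01]
 [-1.000e+00  1.000e-04  1.400e-03]]
[240.62204669 147.29215894] [ 0.16764752 -0.03444554 -0.03919357]
```

View pics/w1.png

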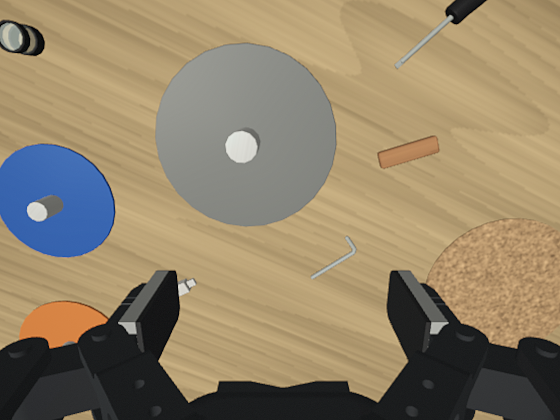

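The knob top is at (241,147), where projection put it (240.6,147.3). Descending.

Call:
send_rows([
  {"claw": 1, "delta_pos": [0.02, -0.0344, -0.0392], "turn": 0},
  {"claw": 1, "delta_pos": [0.05, -0.0344, -0.0392], "turn": 0},
  {"claw": 1, "delta_pos": [0.08, -0.0344, -0.0392], "turn": 0},
  {"claw": 1, "delta_pos": [0.1, -0.0344, -0.0392], "turn": 0},
  {"claw": 1, "delta_pos": [0.12, -0.0344, -0.0392], "turn": 0},
  {"claw": 1, "delta_pos": [0.14, -0.0344, -0.0392], "turn": 0},
  {"claw": 1, "delta_pos": [0.155, -0.0344, -0.0392], "turn": 0},
  {"claw": 1, "delta_pos": [0.168, -0.0344, -0.0392], "turn": 0},
  {"claw": 1, "delta_pos": [0.168, -0.0344, -0.0392], "turn": 0},
  {"claw": 1, "delta_pos": [0.168, -0.0344, -0.0392], "turn": 0},
])

```text
t: 2.95
position: [0.5875, 0.1895, 0.1623]
tcp_rot: [-0.154, -0.69, -0.154, 0.69]
ft_force: [0.3, -0.3, -0.4]
grip_width: 0.0855
```

Call:
send_rows([
  {"claw": 0.6, "delta_pos": [0, 0, 0], "turn": 0},
  {"claw": 0.4, "delta_pos": [0, 0, 0], "turn": 0},
  {"claw": 0.2, "delta_pos": [0, 0, 0], "turn": 0},
  {"claw": 0, "delta_pos": [0, 0, 0], "turn": 0},
  {"claw": 0, "delta_pos": [0, 0, 0], "turn": 0},
  {"claw": 0, "delta_pos": [0, 0, 0], "turn": 0},
  {"claw": 0, "delta_pos": [0, 0, 0], "turn": 0},
  {"claw": 0, "delta_pos": [0, 0, 0], "turn": 0},
], force=50)

```text
t: 3.62
position: [0.5881, 0.1905, 0.1631]
tcp_rot: [0.154, 0.69, 0.154, -0.69]
ft_force: [-1.9, -0.6, 5.5]
grip_width: 0.0244
```

```bash
python3 - <<'E'
from station import env
from h import *
s=env.read_state()
print(s["t"],s["position"],s["grip_width"],s["ft_force"])
E
```

```text
3.6167 [0.58807901 0.19054837 0.16307241] 0.024368376569707223 [-1.85345161 -0.55698959  5.54922101]
```

Call:
send_rows([
  {"claw": 0, "delta_pos": [-0.005, 0, 0], "turn": 0},
  {"claw": 0, "delta_pos": [-0.015, 0, 0], "turn": 0},
  {"claw": 0, "delta_pos": [-0.03, 0, 0], "turn": 0},
  {"claw": 0, "delta_pos": [-0.045, 0, 0], "turn": 0},
  {"claw": 0, "delta_pos": [-0.06, 0, 0], "turn": 0},
  {"claw": 0, "delta_pos": [-0.07, 0, 0], "turn": 0},
  {"claw": 0, "delta_pos": [-0.07, 0, 0], "turn": 0},
  {"claw": 0, "delta_pos": [-0.07, 0, 0], "turn": 0},
], force=60)

```text
t: 4.28
position: [0.5878, 0.1905, 0.2327]
tcp_rot: [0.154, 0.69, 0.154, -0.69]
ft_force: [0.5, -1.2, -3.6]
grip_width: 0.0245
```

```bash
python3 - <<'E'
from station import env
from h import *
s=env.read_state()
print(s["t"],s["position"],s["grip_width"],s["ft_force"],s["moment"])
im=env.get_image("wrist");cv2.imwrite("pics/w2.png",im[:,:,::-1])
im=env.get_image("scene");cv2.imwrite("pics/s2.png",im[:,:,::-1])
print(delta(s,[.5231,-.2348,s["position"][2]]))
E
```

```text
4.2833 [0.58782482 0.19050168 0.23268796] 0.024501326364922513 [ 0.48845804 -1.21736848 -3.62894009] [ 0.00116301  0.0232571  -0.0588265 ]
[-1.76648171e-04  3.57262285e-01  2.39654852e-01]
```

View pics/w2.png

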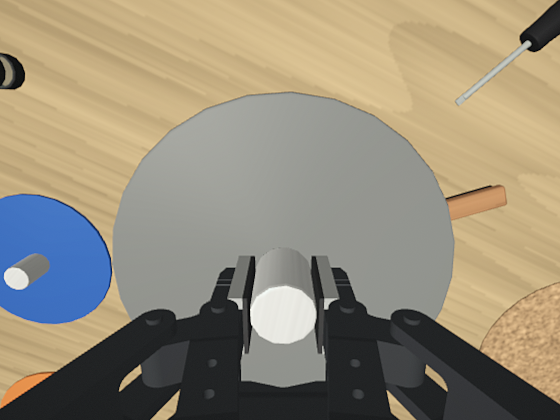

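View pics/s2.png

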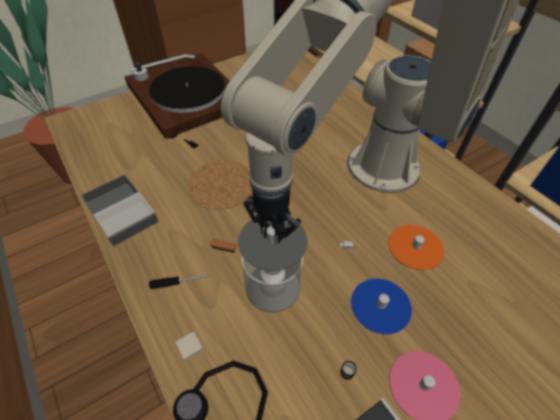

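The lid is held level and clear of the canister (scene 272,245; white cap visible below at 272,275). Carrying it to the cork.

Call:
send_rows([
  {"claw": 0, "delta_pos": [0, 0.015, 0.01], "turn": 0},
  {"claw": 0, "delta_pos": [0, 0.04, 0.027], "turn": 0},
  {"claw": 0, "delta_pos": [0, 0.07, 0.047], "turn": 0},
  {"claw": 0, "delta_pos": [0, 0.1, 0.067], "turn": 0},
  {"claw": 0, "delta_pos": [0, 0.13, 0.087], "turn": 0},
  {"claw": 0, "delta_pos": [0, 0.16, 0.107], "turn": 0},
  {"claw": 0, "delta_pos": [0, 0.19, 0.127], "turn": 0},
  {"claw": 0, "delta_pos": [0, 0.22, 0.148], "turn": 0},
  {"claw": 0, "delta_pos": [0, 0.25, 0.168], "turn": 0},
  {"claw": 0, "delta_pos": [0, 0.28, 0.188], "turn": 0},
])

```text
t: 5.22
position: [0.5357, -0.1445, 0.2313]
tcp_rot: [-0.154, -0.69, -0.155, 0.691]
ft_force: [0.2, 0.2, -1.9]
grip_width: 0.0243
```

Call:
send_rows([
  {"claw": 0, "delta_pos": [0, 0.027, 0.018], "turn": 0},
  {"claw": 0, "delta_pos": [0, 0.05, 0.033], "turn": 0},
  {"claw": 0, "delta_pos": [0, 0.065, 0.044], "turn": 0},
  {"claw": 0, "delta_pos": [0, 0.075, 0.05], "turn": 0},
  {"claw": 0, "delta_pos": [0, 0.077, 0.052], "turn": 0},
  {"claw": 0, "delta_pos": [0, 0.077, 0.052], "turn": 0},
  {"claw": 0, "delta_pos": [0, 0.077, 0.052], "turn": 0},
  {"claw": 0, "delta_pos": [0, 0.077, 0.052], "turn": 0},
])

```text
t: 5.88
position: [0.5227, -0.2336, 0.2321]
tcp_rot: [-0.154, -0.69, -0.155, 0.69]
ft_force: [0.2, -0.0, -2.7]
grip_width: 0.0241
```

```bash
python3 - <<'E'
from station import env
from h import *
s=env.read_state()
print(s["t"],s["position"],s["grip_width"],s["ft_force"])
im=env.get_image("top");cv2.imwrite("pics/t3.png",im[:,:,::-1])
print(delta(s,[.5231,-.2348,.0225]))
E
```

```text
5.8833 [ 0.52267009 -0.23359188  0.23208412] 0.024139094577871223 [ 0.20221351 -0.04890638 -2.7105522 ]
[2.09583276e-01 1.40995199e-03 1.09929423e-04]
```

View pics/t3.png

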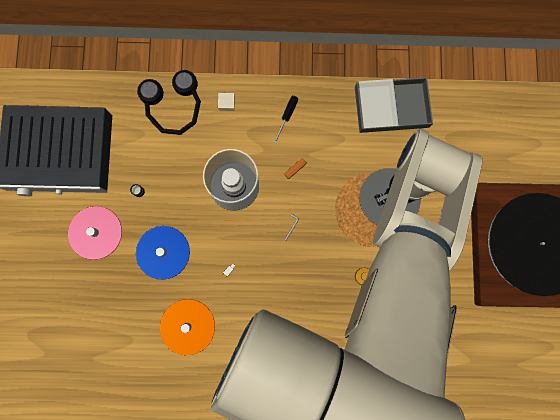

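The canister is uncovered (cap at 232,178) and the lid hangs above the cork. Lowering.

Call:
send_rows([
  {"claw": 0, "delta_pos": [0.02, 0.0014, 0], "turn": 0},
  {"claw": 0, "delta_pos": [0.05, 0.0014, 0], "turn": 0},
  {"claw": 0, "delta_pos": [0.08, 0.0014, 0], "turn": 0},
  {"claw": 0, "delta_pos": [0.11, 0.0014, 0], "turn": 0},
  {"claw": 0, "delta_pos": [0.14, 0.0014, 0], "turn": 0},
  {"claw": 0, "delta_pos": [0.165, 0.0014, 0], "turn": 0},
  {"claw": 0, "delta_pos": [0.185, 0.0014, 0], "turn": 0},
  {"claw": 0, "delta_pos": [0.2, 0.0014, 0], "turn": 0},
  {"claw": 0, "delta_pos": [0.202, 0.0014, 0], "turn": 0},
  {"claw": 0, "delta_pos": [0.202, 0.0014, 0], "turn": 0},
])

```text
t: 6.77
position: [0.5228, -0.2351, 0.0296]
tcp_rot: [-0.154, -0.689, -0.155, 0.691]
ft_force: [-0.6, 0.7, -1.9]
grip_width: 0.0241
```

Call:
send_rows([
  {"claw": 0, "delta_pos": [0.002, 0, 0], "turn": 0},
  {"claw": 0, "delta_pos": [0.004, 0, 0], "turn": 0},
  {"claw": 0, "delta_pos": [0.006, 0, 0], "turn": 0},
  {"claw": 0, "delta_pos": [0.006, 0, 0], "turn": 0},
])

```text
t: 7.1
position: [0.5234, -0.2361, 0.0248]
tcp_rot: [0.154, 0.69, 0.154, -0.69]
ft_force: [-0.2, 0.0, -1.9]
grip_width: 0.0246
```

Call:
send_rows([
  {"claw": 0, "delta_pos": [0.001, 0, 0], "turn": 0},
  {"claw": 0, "delta_pos": [0.002, 0, 0], "turn": 0},
  {"claw": 0, "delta_pos": [0.003, 0, 0], "turn": 0},
  {"claw": 0, "delta_pos": [0.003, 0, 0], "turn": 0},
])

```text
t: 7.43
position: [0.5231, -0.2361, 0.0212]
tcp_rot: [-0.154, -0.69, -0.154, 0.69]
ft_force: [-0.9, -0.3, -1.7]
grip_width: 0.0244
```

```bash
python3 - <<'E'
from station import env
from h import *
s=env.read_state()
print(s["t"],s["position"],s["grip_width"],s["ft_force"])
E
```

```text
7.4333 [ 0.52307004 -0.23609284  0.02117404] 0.02441731001943407 [-0.8812933  -0.25790818 -1.72446488]
```

Call:
send_rows([
  {"claw": 0, "delta_pos": [0.0005, 0, 0], "turn": 0},
  {"claw": 0, "delta_pos": [0.001, 0, 0], "turn": 0},
  {"claw": 0, "delta_pos": [0.0015, 0, 0], "turn": 0},
  {"claw": 0, "delta_pos": [0.0015, 0, 0], "turn": 0},
])

```text
t: 7.77
position: [0.5231, -0.2361, 0.021]
tcp_rot: [-0.154, -0.69, -0.154, 0.69]
ft_force: [-5.1, 1.8, 15.1]
grip_width: 0.0244
```

Contact. I'll ease the press off and release.

Call:
send_rows([
  {"claw": 0, "delta_pos": [-0.001, 0, 0], "turn": 0},
  {"claw": 0, "delta_pos": [-0.001, 0, 0], "turn": 0},
  {"claw": 0.15, "delta_pos": [-0.001, 0, 0], "turn": 0},
  {"claw": 0.35, "delta_pos": [-0.001, 0, 0], "turn": 0},
  {"claw": 0.5, "delta_pos": [-0.001, 0, 0], "turn": 0},
  {"claw": 0.7, "delta_pos": [-0.001, 0, 0], "turn": 0},
  {"claw": 0.9, "delta_pos": [-0.001, 0, 0], "turn": 0},
  {"claw": 0.95, "delta_pos": [-0.001, 0, 0], "turn": 0},
  {"claw": 0.95, "delta_pos": [-0.001, 0, 0], "turn": 0},
], force=50)

```text
t: 8.52
position: [0.5231, -0.236, 0.0207]
tcp_rot: [-0.154, -0.69, -0.154, 0.69]
ft_force: [0.5, -0.3, 0.4]
grip_width: 0.081
```

Call:
send_rows([
  {"claw": 1, "delta_pos": [-0.02, 0, 0], "turn": 0},
  {"claw": 1, "delta_pos": [-0.05, 0, 0], "turn": 0},
  {"claw": 1, "delta_pos": [-0.08, 0, 0], "turn": 0},
  {"claw": 1, "delta_pos": [-0.11, 0, 0], "turn": 0},
  {"claw": 1, "delta_pos": [-0.15, 0, 0], "turn": 0},
  {"claw": 1, "delta_pos": [-0.19, 0, 0], "turn": 0},
  {"claw": 1, "delta_pos": [-0.23, 0, 0], "turn": 0},
  {"claw": 1, "delta_pos": [-0.27, 0, 0], "turn": 0},
  {"claw": 1, "delta_pos": [-0.29, 0, 0], "turn": 0},
  {"claw": 1, "delta_pos": [-0.29, 0, 0], "turn": 0},
])

```text
t: 9.35
position: [0.5253, -0.2371, 0.3167]
tcp_rot: [0.156, 0.693, 0.152, -0.688]
ft_force: [0.4, -1.1, -0.5]
grip_width: 0.0849
```

```bash
python3 - <<'E'
from station import env
from h import *
s=env.read_state()
print(s["t"],s["position"],s["grip_width"],s["ft_force"],R(s).round(3))
c=env.calibration("wrist");im=env.get_image("wrist");cv2.imwrite("pics/w4.png",im[:,:,::-1])
im=env.get_image("top");cv2.imwrite("pics/t4.png",im[:,:,::-1])
im=env.get_image("scene");cv2.imwrite("pics/s4.png",im[:,:,::-1])
print(proj(c,[.523,-.236,.049]))
# cap top in top image
print(delta(s,[.54,.15,.31]),proj(env.calibration("top"),[.587,.19,.136]))
E
```

```text
9.35 [ 0.5253189  -0.23706501  0.31666257] 0.08490132955679762 [ 0.38510128 -1.0568262  -0.52730484] [[ 0.008  0.426 -0.905]
 [-0.004 -0.905 -0.426]
 [-1.     0.007 -0.006]]
[280.58280377 168.7093457 ]
[ 0.00533035 -0.34402374 -0.17804072] [230.38882592 176.61111977]
```

View pics/w4.png

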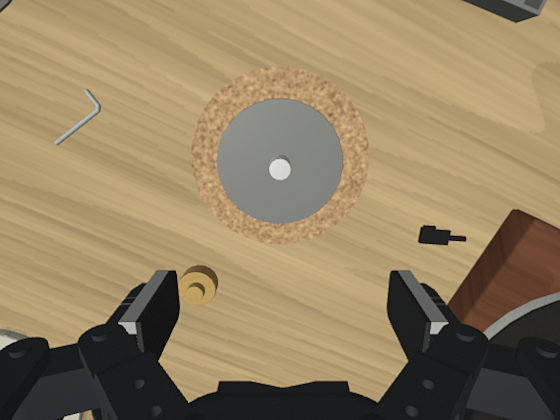

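View pics/s4.png

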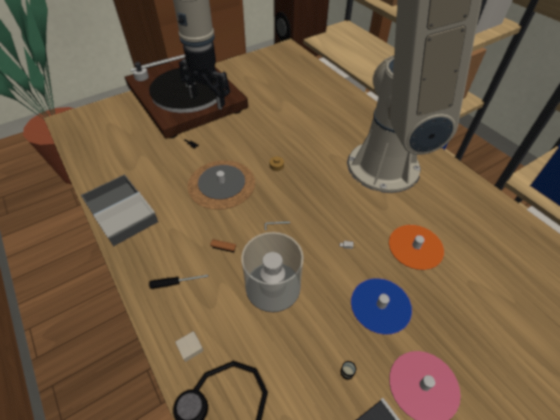

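The lid stands flat and centred: lid centre (280,160), cork centre about (280,156), and the lid top is 11 mm higher. Moving to the canister.

Call:
send_rows([
  {"claw": 1, "delta_pos": [-0.005, -0.02, -0.01], "turn": 0},
  {"claw": 1, "delta_pos": [-0.01, -0.055, -0.028], "turn": 0},
  {"claw": 1, "delta_pos": [-0.01, -0.09, -0.046], "turn": 0},
  {"claw": 1, "delta_pos": [-0.01, -0.125, -0.064], "turn": 0},
  {"claw": 1, "delta_pos": [-0.01, -0.16, -0.082], "turn": 0},
  {"claw": 1, "delta_pos": [-0.01, -0.195, -0.1], "turn": 0},
  {"claw": 1, "delta_pos": [-0.01, -0.23, -0.118], "turn": 0},
  {"claw": 1, "delta_pos": [-0.01, -0.265, -0.137], "turn": 0},
  {"claw": 1, "delta_pos": [-0.01, -0.3, -0.155], "turn": 0},
  {"claw": 1, "delta_pos": [-0.01, -0.325, -0.168], "turn": 0},
])

```text
t: 10.33
position: [0.5355, 0.1324, 0.3186]
tcp_rot: [-0.154, -0.689, -0.155, 0.691]
ft_force: [0.4, -0.8, 0.9]
grip_width: 0.0855
```

Call:
send_rows([
  {"claw": 1, "delta_pos": [0, -0.018, -0.01], "turn": 0},
  {"claw": 1, "delta_pos": [0, -0.018, -0.01], "turn": 0},
  {"claw": 1, "delta_pos": [0, -0.018, -0.01], "turn": 0},
  {"claw": 1, "delta_pos": [0, -0.018, -0.01], "turn": 0},
])

```text
t: 10.67
position: [0.5375, 0.1494, 0.3193]
tcp_rot: [-0.155, -0.689, -0.154, 0.691]
ft_force: [0.3, 0.0, -0.4]
grip_width: 0.0854
```

```bash
python3 - <<'E'
from station import env
from h import *
s=env.read_state()
print(s["t"],s["position"],s["grip_width"],s["joint_positions"],R(s).round(3))
c=env.calibration("wrist");im=env.get_image("wrist")[:,:,::-1].copy();cv2.imwrite("pics/w5.png",im)
u=proj(c,[.587,.19,.136]);print("pred",u)
x,y=u.astype(int)
def big(m,r):
    M=np.zeros(m.shape,np.uint8);M[r[1]:r[3],r[0]:r[2]]=m[r[1]:r[3],r[0]:r[2]]
    n,l,st,ce=cv2.connectedComponentsWithStats(M);k=1+st[1:,4].argmax()
    cnt=max(cv2.findContours((l==k).astype(np.uint8),cv2.RETR_EXTERNAL,cv2.CHAIN_APPROX_NONE)[0],key=len)
    return ce[k],st[k],cv2.fitEllipse(cnt)
print(im[y-20:y+21:5,x],)
print(big(im.min(2)>195,(x-60,y-60,x+60,y+60)))
E
```

```text
10.6667 [0.53752569 0.14937187 0.31930399] 0.08539537258196467 [ 2.68629740e-01  1.75728663e-01  1.67185306e+00 -4.55523532e-04
  1.29671407e+00  1.39949662e+00] [[-0.002  0.426 -0.905]
 [-0.001 -0.905 -0.426]
 [-1.    -0.     0.003]]
pred [266.35854664 113.63012351]
[[206 214 216]
 [206 214 216]
 [206 214 216]
 [206 214 215]
 [194 202 204]
 [205 213 215]
 [205 212 214]
 [204 212 214]
 [204 212 214]]
(array([265.83078828, 111.77135782]), array([ 239,   82,   55,   59, 2423], dtype=int32), ((265.82879638671875, 111.66014862060547), (52.66404342651367, 57.12654495239258), 154.1405029296875))
```

View pics/w5.png

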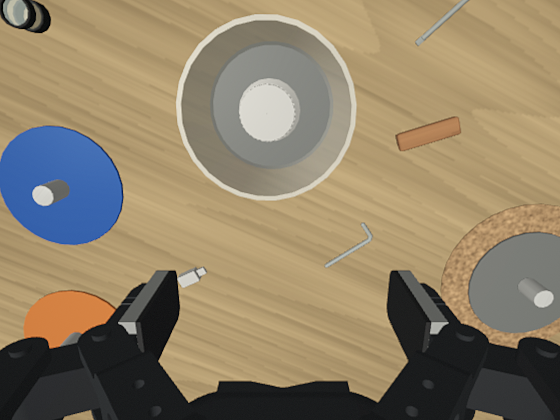

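The cap top is at (266,112), within about 2 px of the prediction. Moving above it, then down.

```bash
python3 - <<'E'
from station import env
from h import *
s=env.read_state(); print(delta(s,[.5872,.1903,.104]))
E
```

```text
[ 0.21553032 -0.01630363 -0.06281493]
```

Call:
send_rows([
  {"claw": 1, "delta_pos": [0.02, -0.0082, -0.031], "turn": 0},
  {"claw": 1, "delta_pos": [0.05, -0.0163, -0.06], "turn": 0},
  {"claw": 1, "delta_pos": [0.08, -0.0163, -0.0628], "turn": 0},
  {"claw": 1, "delta_pos": [0.11, -0.0163, -0.0628], "turn": 0},
  {"claw": 1, "delta_pos": [0.13, -0.0163, -0.0628], "turn": 0},
  {"claw": 1, "delta_pos": [0.135, -0.0163, -0.0628], "turn": 0},
  {"claw": 1, "delta_pos": [0.135, -0.0163, -0.0628], "turn": 0},
  {"claw": 1, "delta_pos": [0.135, -0.0163, -0.0628], "turn": 0},
])

```text
t: 11.38
position: [0.5886, 0.1909, 0.1867]
tcp_rot: [0.154, 0.69, 0.154, -0.69]
ft_force: [-0.1, 0.6, -0.3]
grip_width: 0.0853
```

```bash
python3 - <<'E'
from station import env
from h import *
s=env.read_state();print(s["t"],s["position"]); print(delta(s,[.5872,.1903,.104]))
im=env.get_image("wrist")[:,:,::-1].copy();cv2.imwrite("pics/w6.png",im)
E
```

```text
11.3833 [0.58863391 0.19086471 0.18672148]
[ 0.08272028 -0.00011181  0.00160053]
```

View pics/w6.png

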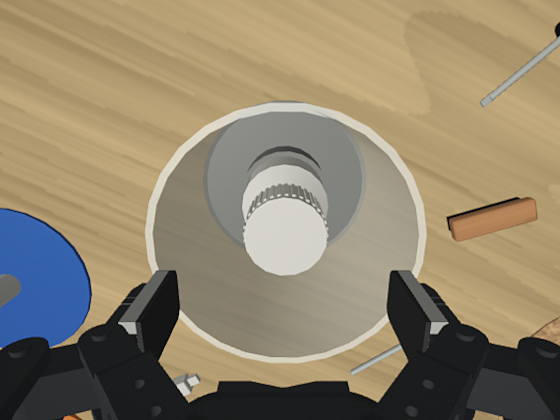

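The cap (286,235) is centred between the pads (midpoint 283). Descending.

Call:
send_rows([
  {"claw": 1, "delta_pos": [0.015, 0, 0.0016], "turn": 0},
  {"claw": 1, "delta_pos": [0.03, 0, 0.0016], "turn": 0},
  {"claw": 1, "delta_pos": [0.045, 0, 0.0016], "turn": 0},
  {"claw": 1, "delta_pos": [0.06, 0, 0.0016], "turn": 0},
  {"claw": 1, "delta_pos": [0.072, 0, 0.0016], "turn": 0},
  {"claw": 1, "delta_pos": [0.08, 0, 0.0016], "turn": 0},
  {"claw": 1, "delta_pos": [0.083, 0, 0.0016], "turn": 0},
  {"claw": 1, "delta_pos": [0.083, 0, 0.0016], "turn": 0},
  {"claw": 1, "delta_pos": [0.083, 0, 0.0016], "turn": 0},
])

```text
t: 12.18
position: [0.5871, 0.191, 0.1035]
tcp_rot: [0.154, 0.69, 0.154, -0.69]
ft_force: [-0.3, -0.2, -0.7]
grip_width: 0.085
```

Call:
send_rows([
  {"claw": 0.8, "delta_pos": [0, 0, 0], "turn": 0},
  {"claw": 0.6, "delta_pos": [0, 0, 0], "turn": 0},
  {"claw": 0.4, "delta_pos": [0, 0, 0], "turn": 0},
  {"claw": 0.3, "delta_pos": [0, 0, 0], "turn": 0},
  {"claw": 0.3, "delta_pos": [0, 0, 0], "turn": 0},
  {"claw": 0.3, "delta_pos": [0, 0, 0], "turn": 0},
  {"claw": 0.3, "delta_pos": [0, 0, 0], "turn": 0},
], force=70)

```text
t: 12.77
position: [0.5879, 0.19, 0.104]
tcp_rot: [0.155, 0.691, 0.154, -0.689]
ft_force: [1.7, -6.6, 5.7]
grip_width: 0.049
```

```bash
python3 - <<'E'
from station import env
from h import *
s=env.read_state();print(s["t"],s["position"],s["grip_width"],s["ft_force"],s["moment"],s["joint_positions"])
im=env.get_image("wrist")[:,:,::-1].copy();cv2.imwrite("pics/w7.png",im)
E
```

```text
12.7667 [0.58788645 0.19001043 0.10396274] 0.048984314547741166 [ 1.69448272 -6.59027574  5.70672213] [-1.06870579 -0.35696757  0.05075011] [ 0.31119454  0.48270491  1.75162469 -0.00231718  0.90510067  1.44315543]
```

View pics/w7.png

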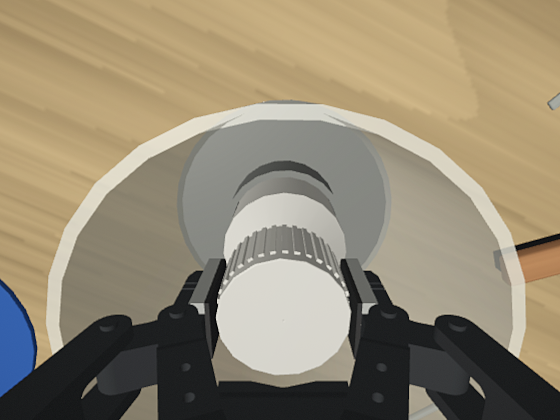

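Grip is good, with a small side force of 6.7 N along tool +y. I'll shift slightly and press.

Call:
send_rows([
  {"claw": 0.3, "delta_pos": [0.002, 0.0006, 0], "turn": 0},
  {"claw": 0.3, "delta_pos": [0.004, 0.0006, 0], "turn": 0},
  {"claw": 0.3, "delta_pos": [0.006, 0.0006, 0], "turn": 0},
  {"claw": 0.3, "delta_pos": [0.006, 0.0006, 0], "turn": 0},
  {"claw": 0.3, "delta_pos": [0.006, 0.0006, 0], "turn": 0},
])

```text
t: 13.23
position: [0.588, 0.19, 0.0982]
tcp_rot: [0.155, 0.691, 0.154, -0.689]
ft_force: [0.5, -4.6, 8.8]
grip_width: 0.0487
```

```bash
python3 - <<'E'
from station import env
from h import *
s=env.read_state();print(s["t"],s["position"],s["grip_width"],s["ft_force"],s["moment"])
c=env.calibration("wrist")
im=env.get_image("wrist")[:,:,::-1].copy();cv2.imwrite("pics/w8.png",im)
im=env.get_image("scene")[:,:,::-1].copy();cv2.imwrite("pics/s8.png",cv2.resize(im[200:320,200:340],None,fx=4,fy=4))
E
```

```text
13.2333 [0.58800041 0.18998382 0.09816241] 0.04869252547162468 [ 0.508569   -4.57227458  8.77928601] [-0.71001407 -0.06926818  0.07315717]
```

View pics/w8.png

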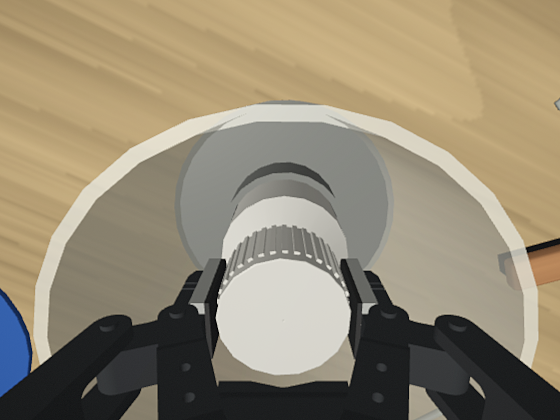

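No slip: the cap sits the same in the jaws, and the press is about 5.8 mm by TCP and 8.8 N. Turning counter-clockwise from above means negative about tool x.

Call:
send_rows([
  {"claw": 0.3, "delta_pos": [0.0004, 0.0003, 0], "turn": -0.05},
  {"claw": 0.3, "delta_pos": [0.0004, 0.0003, 0], "turn": -0.12},
  {"claw": 0.3, "delta_pos": [0.0004, 0.0003, 0], "turn": -0.2},
  {"claw": 0.3, "delta_pos": [0.0004, 0.0003, 0], "turn": -0.2},
])

```text
t: 13.67
position: [0.5884, 0.1905, 0.0981]
tcp_rot: [0.224, 0.672, 0.224, -0.67]
ft_force: [-0.5, 0.2, 9.5]
grip_width: 0.049
```

```bash
python3 - <<'E'
from station import env
from h import *
s=env.read_state();print(s["t"],s["position"],s["grip_width"],s["ft_force"],s["moment"],s["joint_positions"][5])
im=env.get_image("wrist")[:,:,::-1].copy();cv2.imwrite("pics/w9.png",im)
E
```

```text
13.6667 [0.58835432 0.19047532 0.09814449] 0.04901636838572323 [-0.50946144  0.21449494  9.53205043] [-0.17140057  0.12091788  0.0323561 ] 1.236780555985048
```

View pics/w9.png

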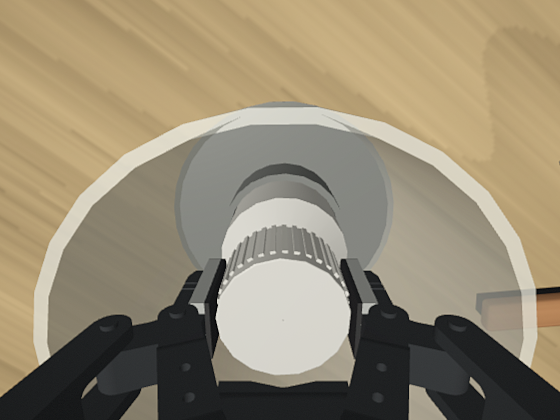

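The cap turns with the gripper: rib pattern unchanged in the jaws, moment near zero, and the brush moved clockwise in the picture, so the tool goes CCW. Continuing to about 72°.

Call:
send_rows([
  {"claw": 0.3, "delta_pos": [0, 0, 0], "turn": -0.1},
  {"claw": 0.3, "delta_pos": [0, 0, 0], "turn": -0.21},
  {"claw": 0.3, "delta_pos": [0, 0, 0], "turn": -0.32},
  {"claw": 0.3, "delta_pos": [0, 0, 0], "turn": -0.43},
  {"claw": 0.3, "delta_pos": [0, 0, 0], "turn": -0.53},
  {"claw": 0.3, "delta_pos": [0, 0, 0], "turn": -0.53},
])

```text
t: 14.22
position: [0.5885, 0.1906, 0.0982]
tcp_rot: [0.393, 0.59, 0.392, -0.587]
ft_force: [0.5, -0.4, 9.7]
grip_width: 0.049
```

Call:
send_rows([
  {"claw": 0.3, "delta_pos": [0, 0, 0], "turn": -0.1},
  {"claw": 0.3, "delta_pos": [0, 0, 0], "turn": -0.21},
  {"claw": 0.3, "delta_pos": [0, 0, 0], "turn": -0.32},
  {"claw": 0.3, "delta_pos": [0, 0, 0], "turn": -0.43},
  {"claw": 0.3, "delta_pos": [0, 0, 0], "turn": -0.53},
  {"claw": 0.3, "delta_pos": [0, 0, 0], "turn": -0.53},
  {"claw": 0.3, "delta_pos": [0, 0, 0], "turn": -0.53},
])

```text
t: 14.8
position: [0.5881, 0.1905, 0.098]
tcp_rot: [0.532, 0.467, 0.531, -0.466]
ft_force: [-1.6, 0.7, 9.3]
grip_width: 0.0486
```

```bash
python3 - <<'E'
from station import env
from h import *
s=env.read_state();print(s["t"],s["position"],s["grip_width"],s["ft_force"],s["moment"],s["joint_positions"][5],R(s).round(3))
im=env.get_image("wrist")[:,:,::-1].copy();cv2.imwrite("pics/w10.png",im)
E
```

```text
14.8 [0.58806046 0.19050048 0.0980421 ] 0.048583374796884134 [-1.59584812  0.6801049   9.28010239] [0.00597973 0.20818821 0.0692345 ] 0.1810217319390318 [[ 0.002  0.992  0.129]
 [ 0.001  0.129 -0.992]
 [-1.     0.003 -0.001]]
```

View pics/w10.png

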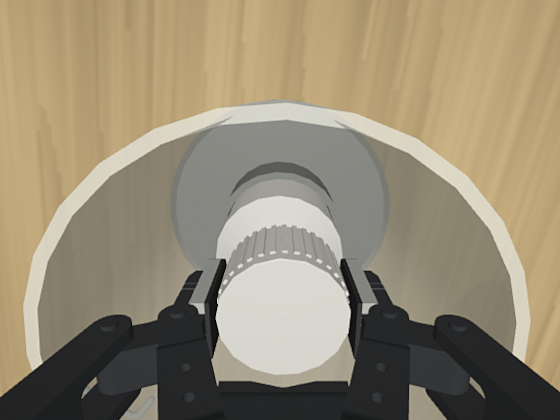

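Turned 72° and still pressed. Lifting carefully.

Call:
send_rows([
  {"claw": 0.3, "delta_pos": [-0.003, 0, 0], "turn": 0},
  {"claw": 0.3, "delta_pos": [-0.006, 0, 0], "turn": 0},
  {"claw": 0.3, "delta_pos": [-0.01, 0, 0], "turn": 0},
  {"claw": 0.3, "delta_pos": [-0.014, 0, 0], "turn": 0},
  {"claw": 0.3, "delta_pos": [-0.014, 0, 0], "turn": 0},
])

```text
t: 15.27
position: [0.5873, 0.1902, 0.1112]
tcp_rot: [0.531, 0.467, 0.531, -0.466]
ft_force: [0.6, 0.2, -0.2]
grip_width: 0.0483
```

Free, with no resistance. Raising to the end height.

Call:
send_rows([
  {"claw": 0.3, "delta_pos": [-0.008, 0, 0], "turn": 0},
  {"claw": 0.3, "delta_pos": [-0.018, 0, 0], "turn": 0},
  {"claw": 0.3, "delta_pos": [-0.03, 0, 0], "turn": 0},
  {"claw": 0.3, "delta_pos": [-0.045, 0, 0], "turn": 0},
  {"claw": 0.3, "delta_pos": [-0.058, 0, 0], "turn": 0},
  {"claw": 0.3, "delta_pos": [-0.068, 0, 0], "turn": 0},
  {"claw": 0.3, "delta_pos": [-0.073, 0, 0], "turn": 0},
  {"claw": 0.3, "delta_pos": [-0.073, 0, 0], "turn": 0},
  {"claw": 0.3, "delta_pos": [-0.073, 0, 0], "turn": 0},
  {"claw": 0.3, "delta_pos": [-0.073, 0, 0], "turn": 0},
])

```text
t: 16.1
position: [0.5865, 0.1899, 0.1827]
tcp_rot: [0.531, 0.466, 0.531, -0.467]
ft_force: [0.7, 0.1, -1.6]
grip_width: 0.0488
```

```bash
python3 - <<'E'
from station import env
from h import *
s=env.read_state();print(s["t"],s["position"],s["grip_width"],s["ft_force"],s["qvel"].round(3),R(s).round(3))
im=env.get_image("wrist")[:,:,::-1].copy();cv2.imwrite("pics/w11.png",im)
im=env.get_image("scene")[:,:,::-1].copy();cv2.imwrite("pics/s11.png",cv2.resize(im[150:320,180:330],None,fx=3.5,fy=3.5,interpolation=cv2.INTER_NEAREST))
im=env.get_image("top")[:,:,::-1].copy();cv2.imwrite("pics/t11.png",im)
E
```

```text
16.1 [0.5865075  0.1899146  0.18269823] 0.0487707714363035 [ 0.66049055  0.12580206 -1.62856583] [ 0.     0.007  0.004 -0.001  0.001  0.002] [[-0.001  0.992  0.129]
 [-0.     0.129 -0.992]
 [-1.    -0.001  0.   ]]
```

View pics/w11.png

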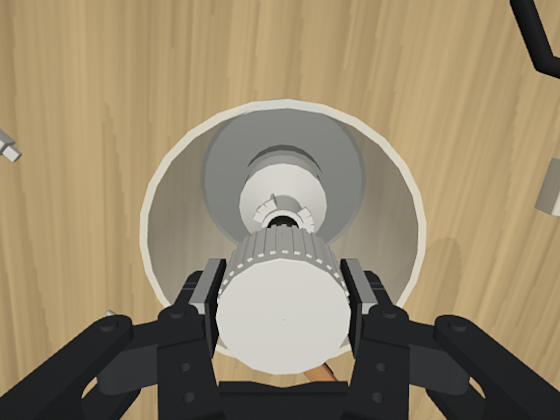

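View pics/s11.png

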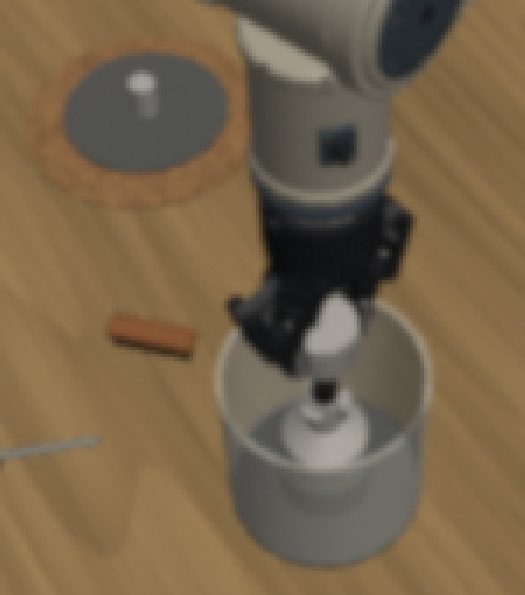

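View pics/t11.png

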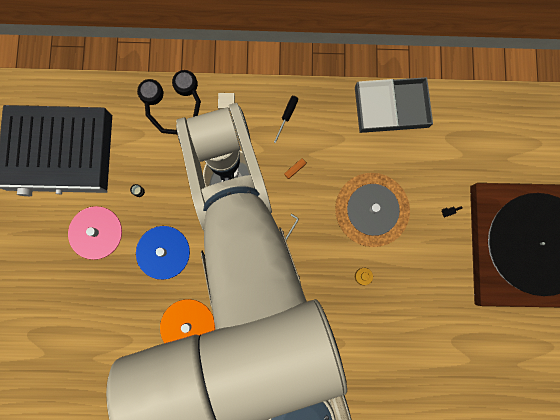

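The cap is held upright and off the open neck (black mouth at wrist 283,220). The lid is on the cork and the bystanders have not moved. One small lift, then a final check of lid centring and cap height.

Call:
send_rows([
  {"claw": 0.3, "delta_pos": [-0.0015, 0, 0], "turn": 0},
  {"claw": 0.3, "delta_pos": [-0.0015, 0, 0], "turn": 0},
  {"claw": 0.3, "delta_pos": [-0.0015, 0, 0], "turn": 0},
  {"claw": 0.3, "delta_pos": [-0.0015, 0, 0], "turn": 0},
  {"claw": 0.3, "delta_pos": [-0.0015, 0, 0], "turn": 0},
])

```text
t: 16.67
position: [0.587, 0.1901, 0.1848]
tcp_rot: [0.531, 0.467, 0.531, -0.467]
ft_force: [0.6, 0.5, -0.2]
grip_width: 0.0487
```

```bash
python3 - <<'E'
from station import env
from h import *
s=env.read_state();print(s["t"],s["position"],s["grip_width"],s["ft_force"])
ct=env.calibration("top");t=cv2.imread("pics/t11.png")
m=np.zeros(t.shape[:2],np.uint8);m[165:255,330:415]=((t.max(2).astype(int)-t.min(2))<25)[165:255,330:415]
cnt=max(cv2.findContours(m,cv2.RETR_EXTERNAL,cv2.CHAIN_APPROX_NONE)[0],key=len)[:,0].astype(float)
P=np.array([plane(ct,p,.013) for p in cnt])[:,:2]
q=np.linalg.lstsq(np.c_[2*P,np.ones(len(P))],(P**2).sum(1),rcond=None)[0];print("lid",q[:2],np.sqrt(q[2]+q[:2]@q[:2]),"cork [.5242,-.2349] (top)")
c=env.calibration("wrist");im=env.get_image("wrist")[:,:,::-1].copy()
a=s["position"][:2]
for z in(.207,.2165,.226):
    uv=[proj(c,[a[0]+.025*np.cos(k),a[1]+.025*np.sin(k),z]) for k in np.arange(0,6.3,.1)]
    uv=np.array(uv);print(z,uv.min(0),uv.max(0))
M=np.zeros(im.shape[:2],np.uint8);M[240:385,215:352]=(im.min(2)>200)[240:385,215:352]
n,l,st,ce=cv2.connectedComponentsWithStats(M);print(st[1+st[1:,4].argmax()])
E
```

```text
16.6667 [0.58697279 0.19006806 0.18483587] 0.04871078378165626 [ 0.57197442  0.48591111 -0.23624356]
lid [ 0.52251704 -0.23464217] 0.07743877445798099 cork [.5242,-.2349] (top)
0.207 [214.51294853 245.16480746] [344.31304382 358.82501107]
0.2165 [209.67822241 256.27018649] [348.65564427 376.30004422]
0.226 [204.10787776 269.16839775] [353.65910092 396.26926108]
[221 259 129  84 396]
```

```bash
python3 - <<'E'
from station import env
print(env.close_job())
E
```

```text
the job is handed in; nothing more can be done
None
```

The job is done and handed in at about 16.7 s of the 58 s allowed; no verdict was reported.

- **Lid:** I lifted the grey lid by its knob and set it flat, knob up, on the cork. In the last top view its centre is about 2 mm from the cork's centre.
- **Cap:** I gripped it, pressed it about 6 mm (9–10 N), and turned it 72° counter-clockwise while still pressed. It then lifted off with no resistance.
- **End pose:** The gripper holds the cap upright above the bottle's mouth, on the axis. Its underside is about 60 mm above the mouth by tool height, and matches the wrist picture's rows for the cap top by eye. My colour mask for the cap top caught only a fragment (396 px), so that picture check is not a measured one.
- **Other checks:** The highest forces I read were about 15 N when setting the lid down and 10 N when pressing the cap. In the last top view the bystanders in view were where they started, as were the blue, orange and pink lids. I compared these by eye; the arm hid part of the area near the canister, including the cartridge. I saw the cartridge only at the edge of the last wrist picture.

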